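# Hold the specimen plate's sprung clamp open

## Robot

A 6-joint arm with a two-finger parallel gripper is mounted at the origin on the work surface. World frame = base frame: x ahead of the robot, y to its left, z up, the work surface at z = 0. Lengths are in mm, angles in rad, forces in N, time in s.
With the tool pointing down it reaches from about 250 to 725 mm from the base axis. Payload 9.7 kg.
Tool frame: the origin (TCP) lies where the fingers leave the gripper's body, on its centre line; the fingertips stand 73 mm ahead of it and the grasp point (between the pads) lies 54 mm ahead of it; z points along the fingers, x is the direction in which the jaws open and shut, and the axes are right-handed (so a half turn about z gives the same grasp; the last joint's range is limited). The gripper opens to 85 mm and grips with 20 to 120 N. Pads are 22 mm wide; open, the fingers measure 114 mm over their backs; the gripper's body (76 mm by 85 mm) begins 54 mm behind the grasp point. The pads swing forward as they close: fully open they stand 13 mm farther back than shut.
Start: joints at [-1.219, 0.087, 0.176, 1.66, 0, 1.571], TCP at [189.521, -516.313, 303.884] pointing down, gripper open.
Joint ranges: [-3.13, 3.13], [-0.85, 1.81], [-1.15, 1.24], [-2.2, 2.28], [-1.44, 1.52], [-3.14, 3.14]. Speed limits (rad/s): [2.22, 2.22, 2.57, 3.14, 3.14, 3.14].

## Interface

Orientations are given as a unit quaternion [w, x, y, z].
In Python, from plant import readout, capture, close_job gives the robot as it stands.
- The arm moves only by the tool move_arm, never from a script. Its argument "motion" is a list of rows, each an object with "delta_pos": the shift along the tool's x, y, z in mm, a list of three; "roll": the turn about the tool's z in rad; "gripper": the finger opening in mm, from 0 to 85.4. In form: [{"delta_pos": [tx, ty, tz], "roll": roll, "gripper": gripper}, ...]. A call has 1 to 5 rows; each row is the pose to reach, as a shift and turn from the pose measured when the call began, along the tool's axes at that moment; what a row does not reach only later rows make up. A row lasts 1/10 s, in which the tool goes at most 50 mm and 8.59 degrees, less where a joint would pass 70% of its speed; a pose out of reach is approached as far as the arm can. A call with a gripper value outside its range is refused whole. The fingers move at their own pace and stop on an object; "squeeze" is the grip in N (left out, the last holds). Time passes only in rows, so rows that repeat a pose let the fingers close. It gives the time, the measured TCP pose, the force and the opening at its end, in the units of the state.
- readout.get_obs(): the state, without advancing time (a new reading comes with each control period).
- capture(name): name is "side" or "top"; returns a dict with "frame" (480x640x3 uint8, red, green, blue), "fx", "fy", "cx", "cy" (pixels), "k1" (the pictures are not rectified: a ray, as slopes to the right and down, at radius r is drawn at 1 + k1 r^2 times it, then the intrinsics apply), "R" (3x3) and "t" (3): a world point X has camera coordinates R X + t. Camera axes: x right, y down, z forward; pixel columns grow to the right and rows downward; lengths in mm; the calibration is good to about 2 mm. A picture is of the moment at which its call begins. There is no depth.
- close_job(): hands the job in, once; it reports no verdict.
The state is a dict: "time": time; "joint_pos": joint angles; "joint_vel": joint speeds; "effort": joint torques, N m; "tcp_pos": TCP position; "eef_rot": TCP orientation; "ft_force": force on the tool from outside, world axes, zero at the start; "ft_torque": the same for the moment, N m; "opening": opening from 0.0 (shut) to 1.0 (fully open).
Only numpy, scipy, OpenCV 4.12 (cv2) and the standard library are available. Lean on these libraries where they do the work, as an engineer would, in place of code of your own. Each camera call takes 0.05 s, during which the arm holds its last target. There are 200 camera calls.

## Task

The dock on the bench holds two well plates, each kept down by a sprung clamp arm with an upright red post: one has a blue lid (the specimen), the other a white lid (the blank), and they may be either way round. With the gripper's fingers, swing the clamp arm of the blue-lidded plate outward against its spring all the way to its stop, so that the plate could be lifted out, and finish while holding it there with the fingers: do not let go. Leave the white-lidded plate's clamp shut, both plates seated in their nests and the other things on the bench where they are.

Things in the scene. Friction and masses are not known exactly. Their poses are not given: they have to be found in the camera images.
- dock_center (a point): middle of the top face of the two-place plate dock, an aluminium slab 220 x 380 x 12 mm fixed to the bench, top face 12 mm above the table. Axes: x across the slab away from the robot (from the pivots towards the plates), y along it to the robot's left, z up; it may be turned some 17 degrees either way
- nest_left (a point): point on the dock's top face in the middle of the left nest (90 mm from the dock's middle towards the dock's +y)
- nest_right (a point): point on the dock's top face in the middle of the right nest (90 mm from the dock's middle towards the dock's -y)
- pivot_left (a point): point on the vertical pivot axis of the left clamp arm, at the height of the post's middle (61 mm above the table). The pivot body and hub reach 13 mm around this axis and rise to 44 mm above the table (a thin pin to 54 mm), so this point is in the air above them. The open arm rests on a brass stop pin 38 mm tall
- pivot_right (a point): point on the vertical pivot axis of the right clamp arm, at the height of the post's middle (61 mm above the table). The pivot body and hub reach 13 mm around this axis and rise to 44 mm above the table (a thin pin to 54 mm), so this point is in the air above them. The open arm rests on a brass stop pin 38 mm tall
- knob_left (a point): middle of the upright red post on the left clamp arm. Post 12 mm diameter and 40 mm tall with a 16 mm wide cap; it stands up from the arm, 85 mm from the pivot axis. This point is 61 mm above the table; the free post is there from 38 to 77 mm above the table, the cap's top at 84 mm. The arm beneath is 16 mm wide, 6 mm thick, its underside 32 mm above the table
- knob_right (a point): middle of the upright red post on the right clamp arm. Post 12 mm diameter and 40 mm tall with a 16 mm wide cap; it stands up from the arm, 85 mm from the pivot axis. This point is 61 mm above the table; the free post is there from 38 to 77 mm above the table, the cap's top at 84 mm. The arm beneath is 16 mm wide, 6 mm thick, its underside 32 mm above the table
- clamp_left (a joint): turn of the left clamp arm about its vertical pivot, rad: 0 = closed, arm pointing along the dock's +x over the plate; it grows as the arm swings outward, away from the dock's middle (anticlockwise seen from above), to the fixed stop at 1.40 = fully open, arm clear of the plate. A spring always pulls it shut: about 1.5 N at the post when closed, about 5 N at the stop; let go, it snaps shut
- clamp_right (a joint): turn of the right clamp arm about its vertical pivot, rad: 0 = closed, arm pointing along the dock's +x over the plate; it grows as the arm swings outward, away from the dock's middle (clockwise seen from above), to the fixed stop at 1.40 = fully open, arm clear of the plate. A spring always pulls it shut: about 1.5 N at the post when closed, about 5 N at the stop; let go, it snaps shut
- specimen_plate_center (a point): middle of the specimen well plate with the BLUE lid, loose, 128 (dock x) x 86 (dock y) x 17 mm, 90 g, seated in one of the nests between low black edges; its top is 29 mm above the table, 3 mm under the closed arm
- blank_plate_center (a point): middle of the blank well plate with the WHITE lid, same size, in the other nest
- dish_center (a point): middle of a pale closed culture dish, 59 mm diameter, 15 mm high, standing loose on the dock between the plates; to be left alone
- bottle_center (a point): middle of a clear bottle with a purple cap, 60 mm diameter, 130 mm tall, beyond the dock; to be left alone
- jar_center (a point): middle of an amber jar, 64 mm diameter, 75 mm tall, beyond the dock; to be left alone
- slidebox_center (a point): middle of a closed green slide box, 87 x 102 x 34 mm, on the bench at the near left; to be left alone
- mouse_center (a point): middle of a black computer mouse, 100 x 58 x 28 mm, on the blue mat at the right; to be left alone

How it is judged:
By the outcome, as a careful person would: the job done as asked, in the order asked, and still so for the second after the job is handed in, while the arm keeps its last pose, push and grip.
It also fails if it takes over 35 s, if anything falls off the work surface, if the arm or the gripper's body presses on something with over 40 N, if the wrist force passes 120 N, or if a joint passes its speed limit or range.

## Working session

There is one attempt and no reset: what is moved stays moved. The work goes in short steps, Python scripts to look and compute and a tool call to move; the robot and the scene stay as the last step left them, time stands still between calls to the robot, and variables do not carry over. Pictures are saved under pics/ and viewed, about 8 in all and at most 12, crops included, and the job is handed in when it is done.

Besides the shell and the picture viewer there is one more tool, called after ">>>" as name(argument=value, ...) on one line, values as JSON. move_arm: Moves the arm, as the interface text tells. Its arguments: {"type":"object","properties":{"motion":{"type":"array"},"squeeze":{"type":"number"}},"required":["motion"]}

```bash
mkdir -p pics; ls; python3 - <<'E'
from plant import readout,capture
import cv2
o=readout.get_obs();print({k:o[k] for k in('time','tcp_pos','eef_rot','ft_force','opening')})
for n in('top','side'):
    c=capture(n);cv2.imwrite(f'pics/{n}1.png',c['frame'][:,:,::-1]);print(n,[c[k] for k in('fx','fy','cx','cy','k1','R','t')])
E
```

```text
pics
{'time': 0.0, 'tcp_pos': array([ 189.48359958, -516.19372458,  303.1633866 ]), 'eef_rot': array([-3.85713817e-04,  8.19934667e-01, -5.72456711e-01, -5.54305447e-04]), 'ft_force': array([ 0.65732595, -0.9806129 , -0.15953327]), 'opening': 0.9944897813416698}
top [522.356522805409, 522.356522805409, 323.4223735836653, 239.8335962914498, -0.08747883809855708, array([[ 0.01876071, -0.99940013, -0.02911038],
       [-0.99851097, -0.01723646, -0.0517566 ],
       [ 0.05122379,  0.03003803, -0.99823536]]), array([ -41.84179089,  510.70445607, 1238.67518041])]
side [552.6094245661887, 552.6094245661887, 317.062279940733, 231.4077037012049, -0.08536600210516607, array([[-0.99955108, -0.0208138 , -0.02155054],
       [ 0.00691299,  0.53966483, -0.84185158],
       [ 0.0291522 , -0.84162264, -0.53927867]]), array([ 527.22909601,   89.84213861, 1391.29340418])]
```

View pics/top1.png

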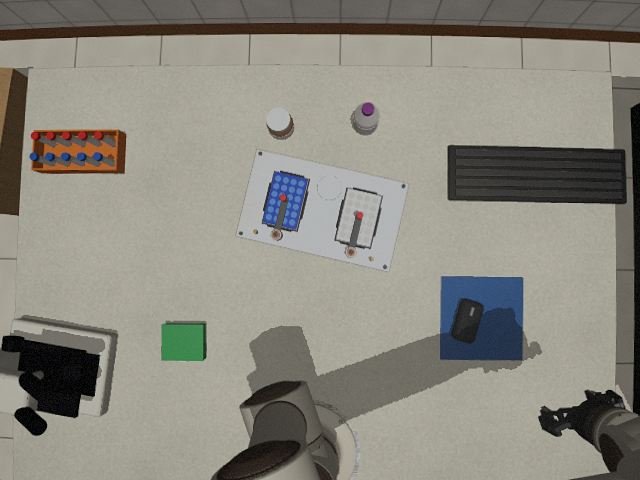

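View pics/side1.png

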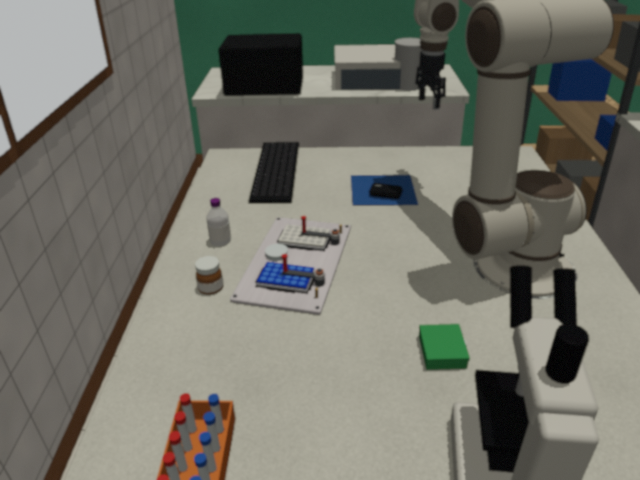

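The top view shows the blue plate in the left nest: post cap near (283,197), pivot near (277,234). The white plate is on the right, with its post at (359,215). The side view agrees. I'll enlarge the top view next.

```bash
python3 - <<'E'
import cv2
f=cv2.imread('pics/top1.png')[140:280,225:415]
cv2.imwrite('pics/crop1.png',cv2.resize(f,None,fx=4,fy=4,interpolation=cv2.INTER_CUBIC))
E
cat >h.py <<'E'
import numpy as np,cv2
from plant import readout,capture
def ray(c,u,v):
    K=np.array([[c['fx'],0,c['cx']],[0,c['fy'],c['cy']],[0,0,1.]])
    p=cv2.undistortPoints(np.array([[[u,v]]],float),K,np.array([c['k1'],0,0,0.]))[0,0]
    R=np.array(c['R']);return -R.T@np.array(c['t']),R.T@np.array([p[0],p[1],1])
def at(c,u,v,z):
    o,d=ray(c,u,v);return o+d*(z-o[2])/d[2]
def proj(c,X):
    R=np.array(c['R']);K=np.array([[c['fx'],0,c['cx']],[0,c['fy'],c['cy']],[0,0,1.]])
    return cv2.projectPoints(np.array([X],float),cv2.Rodrigues(R)[0],np.array(c['t'],float),K,np.array([c['k1'],0,0,0.]))[0].ravel()
E
```

```text
(no output)
```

View pics/crop1.png

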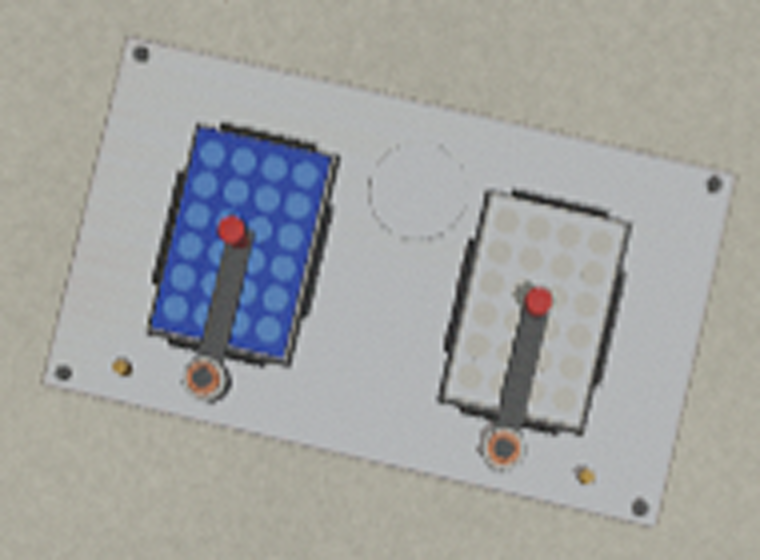

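The crop shows the slab corners at about (127,37), (736,175), (656,526) and (43,383). The left cap is at (231,229), its hub at (203,378) and the brass stop at (122,367). The right cap is at (539,300) and its hub at (504,447).

```bash
python3 - <<'E'
from h import *
c=capture('top');s=capture('side')
P=lambda u,v,z:at(c,225+u/4-.375,140+v/4-.375,z)
C=[P(*p,12)for p in((127,37),(736,175),(656,526),(43,383))]
ctr=sum(C)/4;ex=(C[0]+C[1]-C[2]-C[3])/2;ey=(C[0]+C[3]-C[1]-C[2])/2
print('ctr',ctr,np.linalg.norm(ex),np.linalg.norm(ey),'yaw',np.arctan2(ex[1],ex[0]),np.arctan2(-ey[0],ey[1]))
for n,p in dict(capL=(231,229,84),hubL=(203,378,46),stopL=(122,367,38),capR=(539,300,84),hubR=(504,447,46)).items():
    print(n,P(*p),'side px',proj(s,P(*p)))
a=P(231,229,84)-P(203,378,46);print(np.hypot(a[0],a[1]),np.arctan2(a[1],a[0]))
o=readout.get_obs();print(o['time'])
from scipy.spatial.transform import Rotation as R
print(R.from_quat(np.roll(o['eef_rot'],-1)).as_matrix().round(4))
f=s['frame'][200:320,220:370];cv2.imwrite('pics/crop2.png',cv2.resize(f[:,:,::-1],None,fx=5,fy=5,interpolation=cv2.INTER_CUBIC))
E
```

```text
ctr [584.87128302 -27.33600728  12.        ] 216.66166332259994 378.47193733835087 yaw -0.21141915074598186 -0.21126093789584174
capL [603.99078018  60.50788327  84.        ] side px [283.58480927 254.95294883]
hubL [521.09876993  79.11320621  46.        ] side px [318.62735045 272.32233894]
stopL [527.28544575 128.29754017  38.        ] side px [315.63299288 287.87845859]
capR [ 566.18181454 -115.02663478   84.        ] side px [302.63078493 216.62765174]
hubR [483.87924429 -97.43235437  46.        ] side px [333.91347569 232.11841827]
84.95436071708131 -0.22079330893107874
0.2
[[ 3.446e-01 -9.388e-01 -3.000e-04]
 [-9.388e-01 -3.446e-01  8.000e-04]
 [-8.000e-04 -0.000e+00 -1.000e+00]]
```

View pics/crop2.png

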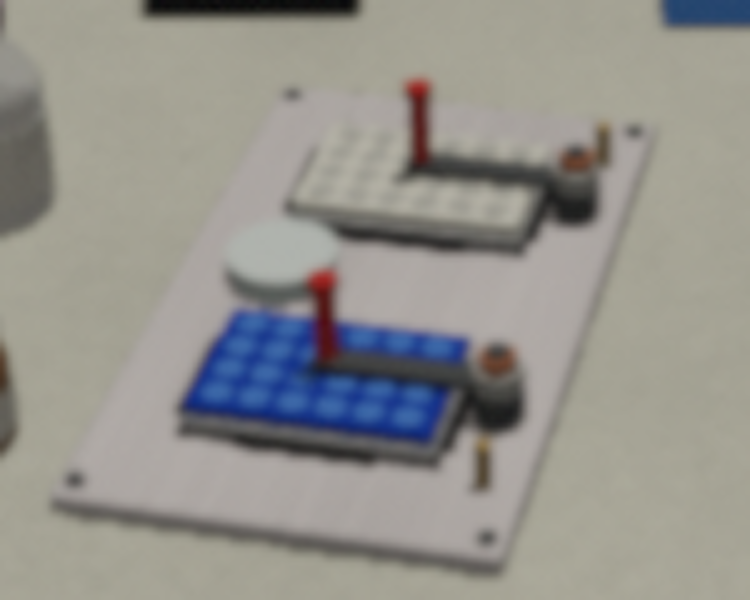

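The side view's cap position matches the top-view estimate to within a pixel. That gives pivot_left ≈ (521,79), post ≈ (604,60.5), dock yaw ≈ -0.215. The open post should end near (553,158). I'll transit high and turn so the jaws open tangentially (tool-x angle ≈ 1.355, roll ≈ -2.57).

>>> move_arm(motion=[{"delta_pos":[-20,-30,0],"roll":-0.12,"gripper":60},{"delta_pos":[-45,-67,0],"roll":-0.26,"gripper":60},{"delta_pos":[-70,-104,0],"roll":-0.4,"gripper":60},{"delta_pos":[-95,-141,0],"roll":-0.54,"gripper":60},{"delta_pos":[-120,-178,0],"roll":-0.68,"gripper":60}], squeeze=30)

```text
time: 0.7
tcp_pos: [315.8, -340.7, 303.5]
eef_rot: [-0.0, 0.965, -0.264, -0.0]
ft_force: [0.6, -0.3, -0.0]
opening: 0.704
```

```bash
cat >g.py <<'E'
import sys;from h import *
from scipy.spatial.transform import Rotation as R
o=readout.get_obs();M=R.from_quat(np.roll(o['eef_rot'],-1)).as_matrix();p=np.array(o['tcp_pos'])
a=np.arctan2(M[1,0],M[0,0]);print('t',o['time'],p.round(1),'a',round(a,3),'j',np.round(o['joint_pos'],2),'F',np.round(o['ft_force'],1),'op',round(o['opening'],3))
if len(sys.argv)>1:
    x,y,z,b=map(float,sys.argv[1:]);print('delta',(M.T@(np.array([x,y,z])-p)).round(1),'roll',round(a-b,3))
E
python3 g.py 604 60.5 200 1.355
```

```text
t 0.7 [ 315.8 -340.7  303.5] a -0.534 j [-0.82 -0.12 -0.03  1.66  0.    1.28] F [ 0.6 -0.3 -0. ] op 0.704
delta [  44.  -492.   103.7] roll -1.889
```

>>> move_arm(motion=[{"delta_pos":[4,-45,0],"roll":-0.14,"gripper":60},{"delta_pos":[8,-90,0],"roll":-0.28,"gripper":60},{"delta_pos":[12,-135,0],"roll":-0.42,"gripper":60},{"delta_pos":[16,-180,0],"roll":-0.56,"gripper":60},{"delta_pos":[20,-225,0],"roll":-0.7,"gripper":60}])

```text
time: 1.2
tcp_pos: [448.2, -155.4, 303.7]
eef_rot: [-0.0, 0.996, 0.086, 0.0]
ft_force: [1.7, -0.9, 0.2]
opening: 0.699
```

```bash
python3 g.py 604 60.5 200 1.355
```

```text
t 1.2 [ 448.2 -155.4  303.7] a 0.172 j [-0.33 -0.09 -0.    1.66  0.    1.06] F [ 1.7 -0.9  0.2] op 0.699
delta [ 190.4 -186.   103.8] roll -1.183
```

>>> move_arm(motion=[{"delta_pos":[32,-31,10],"roll":-0.14,"gripper":60},{"delta_pos":[64,-62,20],"roll":-0.28,"gripper":60},{"delta_pos":[96,-93,30],"roll":-0.42,"gripper":60},{"delta_pos":[128,-124,40],"roll":-0.56,"gripper":60},{"delta_pos":[160,-155,50],"roll":-0.7,"gripper":60}])

```text
time: 1.7
tcp_pos: [580.1, 26.5, 253.2]
eef_rot: [-0.0, 0.905, 0.425, 0.0]
ft_force: [1.0, -0.9, 0.3]
opening: 0.708
```

```bash
python3 g.py 604 60.5 200 1.355
```

```text
t 1.7 [580.1  26.5 253.2] a 0.878 j [0.05 0.15 0.14 1.57 0.   0.74] F [ 1.  -0.9  0.3] op 0.708
delta [41.4 -3.3 53.2] roll -0.477
```

>>> move_arm(motion=[{"delta_pos":[15,-1,15],"roll":-0.13,"gripper":60},{"delta_pos":[30,-2,30],"roll":-0.26,"gripper":60},{"delta_pos":[41,-3,45],"roll":-0.39,"gripper":60},{"delta_pos":[41.5,-3.5,53],"roll":-0.477,"gripper":60},{"delta_pos":[41.5,-3.5,53],"roll":-0.477,"gripper":60}])

```text
time: 2.2
tcp_pos: [603.4, 61.0, 198.4]
eef_rot: [-0.001, 0.779, 0.628, -0.001]
ft_force: [0.3, 0.2, -0.2]
opening: 0.699
```

```bash
python3 g.py 604 60.5 116 1.355; python3 - <<'E'
from h import *
o=[]
for n,b in(('top',(150,275,230,390)),('side',(160,300,220,370))):
    c=capture(n);f=c['frame'][b[0]:b[1],b[2]:b[3],::-1];o.append(cv2.resize(f,(600,280 if 0 else int(600*f.shape[0]/f.shape[1])),interpolation=cv2.INTER_CUBIC)[:470])
h=min(x.shape[0] for x in o);m=np.hstack([x[:h] for x in o]);cv2.imwrite('pics/m1.png',cv2.resize(m,(800,int(h*800/1200))))
E
```

```text
t 2.2 [603.4  61.  198.4] a 1.357 j [0.1  0.21 0.11 1.47 0.   0.31] F [ 0.3  0.2 -0.2] op 0.699
delta [-0.4  0.9 82.4] roll 0.002
```

View pics/m1.png

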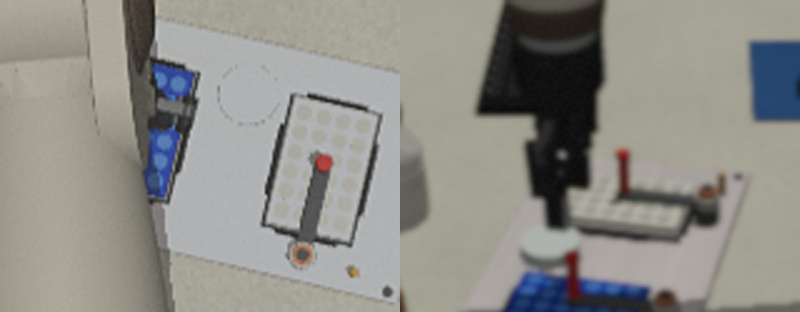

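The arm blocks the top view of the left plate. In the side view (right half) the fingers, near (560,200), hang above the red post at (572,275), with the jaws opening along the view direction as planned. I'll descend and close.

>>> move_arm(motion=[{"delta_pos":[0,1,22],"roll":0,"gripper":60},{"delta_pos":[0,1,44],"roll":0,"gripper":60},{"delta_pos":[0,1,64],"roll":0,"gripper":60},{"delta_pos":[0,1,78],"roll":0,"gripper":60},{"delta_pos":[0,1,82],"roll":0,"gripper":60}])

```text
time: 2.8
tcp_pos: [604.3, 60.2, 117.4]
eef_rot: [-0.001, 0.78, 0.625, -0.001]
ft_force: [-0.2, 0.3, 0.0]
opening: 0.7
```

```bash
python3 g.py 604 60.5 116 1.355; python3 - <<'E'
from h import *
c=capture('side');f=c['frame'][180:300,220:370,::-1];cv2.imwrite('pics/m2.png',cv2.resize(f,None,fx=5,fy=5,interpolation=cv2.INTER_CUBIC))
E
```

```text
t 2.8 [604.3  60.2 117.4] a 1.351 j [ 0.1   0.23 -0.02  1.32  0.    0.32] F [-0.2  0.3  0. ] op 0.7
delta [ 0.3 -0.4  1.4] roll -0.004
```

View pics/m2.png

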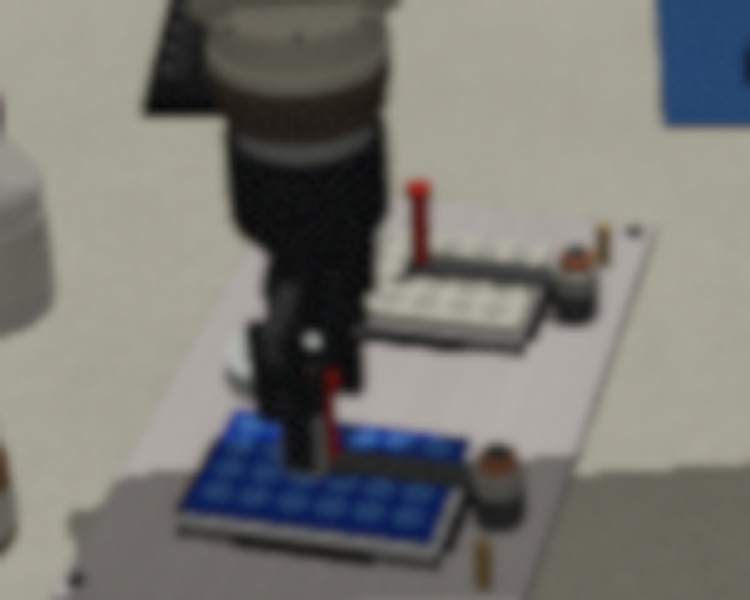

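The near finger hangs beside the post, with its tip at about (307,470) and the red post just behind at (328,420). After allowing for the jaw offset they line up, so I'll close.

>>> move_arm(motion=[{"delta_pos":[0,0,1],"roll":0,"gripper":5},{"delta_pos":[0,0,1],"roll":0,"gripper":5},{"delta_pos":[0,0,1],"roll":0,"gripper":5},{"delta_pos":[0,0,1],"roll":0,"gripper":5},{"delta_pos":[0,0,1],"roll":0,"gripper":5}], squeeze=30)

```text
time: 3.35
tcp_pos: [605.1, 60.9, 117.6]
eef_rot: [-0.0, 0.78, 0.626, 0.001]
ft_force: [1.3, 5.4, 2.9]
opening: 0.162
```

```bash
cat >arc.py <<'E'
import sys;from g import *
pv=np.array([521.1,79.1]);y0=-0.218
d=p[:2]-pv;print('r',np.hypot(*d).round(1),'theta',round(np.arctan2(d[1],d[0])-y0,3))
r=np.hypot(*d);t0=np.arctan2(d[1],d[0])
for k in range(1,6):
    th=t0+k*float(S if (S:=__import__('os').environ.get('ST')) else .07)
    T=np.array([*(pv+r*np.array([np.cos(th),np.sin(th)])),116.5]);print((M.T@(T-p)).round(1),round(t0-th,3))
E
ST=.06 python3 arc.py
```

```text
t 3.35 [605.1  60.9 117.6] a 1.352 j [ 0.1   0.23 -0.02  1.32  0.    0.32] F [1.3 5.4 2.9] op 0.162
r 85.9 theta 0.004
[ 5.1 -0.2  1.1] -0.06
[10.3 -0.7  1.1] -0.12
[15.4 -1.5  1.1] -0.18
[20.4 -2.6  1.1] -0.24
[25.4 -4.   1.1] -0.3
```

Gripped at about 13.8 mm, at theta ≈ 0. I'll sweep along the arc.

>>> move_arm(motion=[{"delta_pos":[5.1,-0.2,0],"roll":-0.06,"gripper":5},{"delta_pos":[10.3,-0.7,0],"roll":-0.12,"gripper":5},{"delta_pos":[15.4,-1.5,0],"roll":-0.18,"gripper":5},{"delta_pos":[20.4,-2.6,0],"roll":-0.24,"gripper":5},{"delta_pos":[25.4,-4,0],"roll":-0.3,"gripper":5}])

```text
time: 3.85
tcp_pos: [606.8, 86.2, 117.7]
eef_rot: [0.0, 0.677, 0.736, 0.0]
ft_force: [0.1, -2.3, -0.6]
opening: 0.163
```

```bash
ST=.07 python3 arc.py
```

```text
t 3.85 [606.8  86.2 117.7] a 1.653 j [ 0.14  0.24 -0.01  1.32  0.    0.06] F [ 0.1 -2.3 -0.6] op 0.163
r 86.0 theta 0.3
[ 6.  -0.2  1.2] -0.07
[12.  -0.8  1.2] -0.14
[17.9 -1.9  1.2] -0.21
[23.8 -3.3  1.2] -0.28
[29.5 -5.2  1.2] -0.35
```

Spring force is about 2.3 N against the motion and the grip is steady.

>>> move_arm(motion=[{"delta_pos":[6,-0.2,0],"roll":-0.07,"gripper":5},{"delta_pos":[12,-0.8,0],"roll":-0.14,"gripper":5},{"delta_pos":[17.9,-1.9,0],"roll":-0.21,"gripper":5},{"delta_pos":[23.8,-3.3,0],"roll":-0.28,"gripper":5},{"delta_pos":[29.5,-5.2,0],"roll":-0.35,"gripper":5}])

```text
time: 4.35
tcp_pos: [599.5, 114.8, 117.8]
eef_rot: [0.001, 0.538, 0.843, 0.0]
ft_force: [3.8, -1.2, -1.5]
opening: 0.164
```

```bash
ST=.07 python3 arc.py
```

```text
t 4.35 [599.5 114.8 117.8] a 2.006 j [ 0.19  0.24 -0.01  1.32 -0.   -0.25] F [ 3.8 -1.2 -1.5] op 0.164
r 86.2 theta 0.645
[ 6.  -0.2  1.3] -0.07
[12.  -0.8  1.3] -0.14
[18.  -1.8  1.3] -0.21
[23.8 -3.2  1.2] -0.28
[29.6 -5.   1.2] -0.35
```

>>> move_arm(motion=[{"delta_pos":[6,-0.2,0],"roll":-0.07,"gripper":5},{"delta_pos":[12,-0.8,0],"roll":-0.14,"gripper":5},{"delta_pos":[18,-1.8,0],"roll":-0.21,"gripper":5},{"delta_pos":[23.8,-3.2,0],"roll":-0.28,"gripper":5},{"delta_pos":[29.6,-5,0],"roll":-0.35,"gripper":5}])

```text
time: 4.85
tcp_pos: [583.0, 139.4, 117.8]
eef_rot: [0.002, 0.382, 0.924, -0.0]
ft_force: [4.7, 0.2, -2.5]
opening: 0.165
```

```bash
ST=.07 python3 arc.py
```

```text
t 4.85 [583.  139.4 117.8] a 2.358 j [ 0.24  0.21 -0.05  1.31 -0.   -0.55] F [ 4.7  0.2 -2.5] op 0.165
r 86.4 theta 0.99
[ 6.  -0.1  1.3] -0.07
[12.1 -0.7  1.3] -0.14
[18.  -1.6  1.3] -0.21
[23.9 -3.   1.2] -0.28
[29.7 -4.8  1.2] -0.35
```

>>> move_arm(motion=[{"delta_pos":[6,-0.1,0],"roll":-0.07,"gripper":5},{"delta_pos":[12,-0.6,0],"roll":-0.14,"gripper":5},{"delta_pos":[18,-1.5,0],"roll":-0.21,"gripper":5},{"delta_pos":[23.8,-2.8,0],"roll":-0.28,"gripper":5},{"delta_pos":[28,-4.2,0],"roll":-0.33,"gripper":5}])

```text
time: 5.35
tcp_pos: [560.6, 156.2, 117.8]
eef_rot: [0.002, 0.224, 0.975, -0.0]
ft_force: [5.0, 0.9, -2.9]
opening: 0.165
```

```bash
ST=.025 python3 arc.py
```

```text
t 5.35 [560.6 156.2 117.8] a 2.69 j [ 0.27  0.17 -0.09  1.3  -0.   -0.85] F [ 5.   0.9 -2.9] op 0.165
r 86.6 theta 1.316
[2.2 0.  1.3] -0.025
[ 4.3 -0.   1.3] -0.05
[ 6.5 -0.1  1.3] -0.075
[ 8.7 -0.2  1.3] -0.1
[10.8 -0.4  1.3] -0.125
```

>>> move_arm(motion=[{"delta_pos":[2.2,0,0],"roll":-0.025,"gripper":5},{"delta_pos":[4.3,0,0],"roll":-0.05,"gripper":5},{"delta_pos":[6.5,0,0],"roll":-0.075,"gripper":5},{"delta_pos":[8,0,0],"roll":-0.085,"gripper":5},{"delta_pos":[8,0,0],"roll":-0.085,"gripper":5}])

```text
time: 5.85
tcp_pos: [553.3, 159.6, 117.8]
eef_rot: [0.002, 0.182, 0.983, -0.001]
ft_force: [4.1, 0.1, -3.3]
opening: 0.165
```

```bash
ST=.02 python3 arc.py
```

```text
t 5.85 [553.3 159.6 117.8] a 2.775 j [ 0.28  0.15 -0.11  1.3  -0.   -0.92] F [ 4.1  0.1 -3.3] op 0.165
r 86.7 theta 1.408
[1.7 0.  1.3] -0.02
[ 3.5 -0.   1.3] -0.04
[ 5.2 -0.1  1.2] -0.06
[ 6.9 -0.2  1.2] -0.08
[ 8.7 -0.3  1.2] -0.1
```

No stop contact yet (about 4 N, spring only). I'll push on in small steps.

>>> move_arm(motion=[{"delta_pos":[1,0,0],"roll":-0.01,"gripper":5},{"delta_pos":[2,0,0],"roll":-0.02,"gripper":5},{"delta_pos":[2.5,0,0],"roll":-0.02,"gripper":5}])

```text
time: 6.15
tcp_pos: [552.0, 160.2, 117.9]
eef_rot: [0.004, 0.172, 0.985, -0.001]
ft_force: [12.0, -3.3, -6.6]
opening: 0.167
```

```bash
ST=.02 python3 arc.py;  python3 - <<'E'
from h import *
c=capture('side');f=c['frame'][180:320,220:370,::-1];cv2.imwrite('pics/m3.png',cv2.resize(f,None,fx=4,fy=4,interpolation=cv2.INTER_CUBIC))
th=-.218
for t in(1.3,1.35,1.4):
  X=np.array([521.1+85*np.cos(t+th),79.1+85*np.sin(t+th),38.]);u=proj(c,X);print(t,(u-[220,180])*4)
E
```

```text
t 6.15 [552.  160.2 117.9] a 2.795 j [ 0.28  0.15 -0.12  1.3  -0.   -0.94] F [12.  -3.3 -6.6] op 0.167
r 86.7 theta 1.425
[1.7 0.  1.4] -0.02
[ 3.5 -0.   1.4] -0.04
[ 5.2 -0.1  1.4] -0.06
[ 6.9 -0.2  1.4] -0.08
[ 8.7 -0.3  1.3] -0.1
1.3 [322.30317823 460.07461301]
1.35 [328.82322856 462.1776477 ]
1.4 [335.53355769 464.06991504]
```

View pics/m3.png

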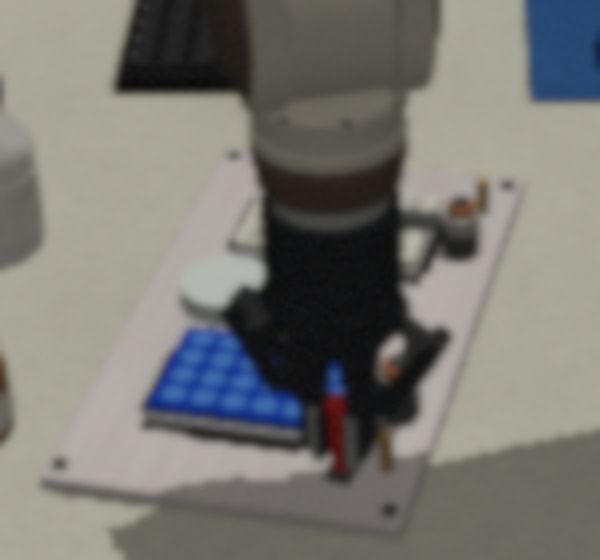

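The tangential force jumped from about 4 N to about 12 N and motion stalled, so the stop is reached. The picture shows the post held between the fingers with its base at (340,470), against a predicted (336,464) for 1.40. The arm is off the blue plate, which is still seated, and the white clamp looks shut. I'll press slightly and let it settle.

>>> move_arm(motion=[{"delta_pos":[1.5,0,0],"roll":0,"gripper":5},{"delta_pos":[1.5,0,0],"roll":0,"gripper":5},{"delta_pos":[1.5,0,0],"roll":0,"gripper":5},{"delta_pos":[1.5,0,0],"roll":0,"gripper":5},{"delta_pos":[1.5,0,0],"roll":0,"gripper":5}])

```text
time: 6.7
tcp_pos: [551.8, 160.2, 117.9]
eef_rot: [0.005, 0.173, 0.985, -0.001]
ft_force: [12.9, -2.5, -7.0]
opening: 0.161
```

```bash
python3 arc.py|head -2;  python3 - <<'E'
from h import *
c=capture('top');capture('side');f=c['frame'][95:285,225:415,::-1];cv2.imwrite('pics/m4.png',cv2.resize(f,None,fx=3,fy=3,interpolation=cv2.INTER_CUBIC))
E
python3 arc.py|head -2
```

```text
t 6.7 [551.8 160.2 117.9] a 2.794 j [ 0.28  0.15 -0.12  1.3  -0.01 -0.94] F [12.9 -2.5 -7. ] op 0.161
r 86.7 theta 1.426
t 6.8 [551.8 160.2 117.9] a 2.794 j [ 0.28  0.15 -0.12  1.3  -0.01 -0.94] F [11.9 -2.2 -6.9] op 0.167
r 86.7 theta 1.426
```

View pics/m4.png

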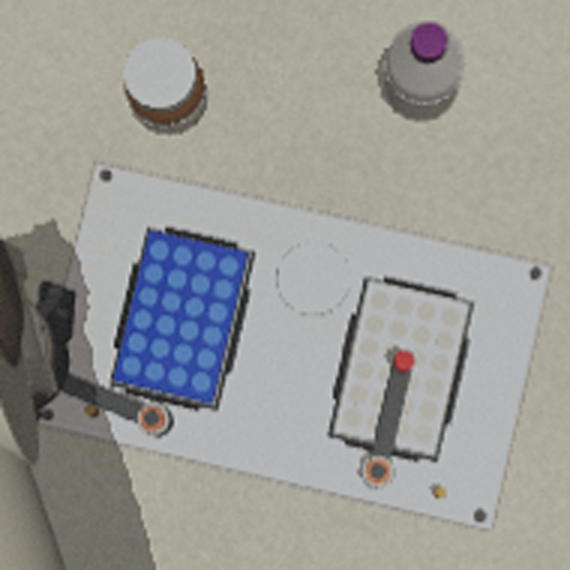

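The top view shows the blue plate clear and seated. Its clamp arm runs from the hub at (152,418) to about (62,385), lying against the brass pin at (92,408). The white clamp is shut, and the dish, jar and bottle haven't moved. Position, force and grip are steady, so I'll hand in.

```bash
python3 -c "
from plant import close_job
print(close_job())"; python3 g.py
```

```text
the job is handed in; nothing more can be done
None
the job is handed in; nothing more can be done
```

The blue-lidded plate was in the left nest. I gripped its clamp post, swung the arm about 1.4 rad to its stop, and handed in at about 6.8 s with the fingers still holding it there.

**At the stop:** The last checks showed steady contact. Sideways force rose from about 4 N (spring only) to about 12 N, and the tool stopped advancing. The gripper reads about 1.425 rad against the 1.40 stop. I put the difference down to slight push-through and position error. Finger opening held steady at about 14 mm.

**Rest of the scene:** The final top view shows the arm against the brass pin and clear of the blue plate. Both plates are seated and the white clamp is shut. The dish, jar and bottle are where they were. The last crop did not include the slide box or mouse, but the arm's path stayed well above them.

No check failed. `close_job()` reports no verdict, and no reading was possible after it.

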